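# Hold the tablet mill's bayonet lid on its pulse mark

### The job

Get the tablet mill ready to pulse: set the steel dust cover by its red knob level into the mouth of the mill's bowl and let go of it, then put the blue bayonet lid over it with its two lugs down through the notches at the green marks until it is fully home. Turn the lid clockwise (seen from above) until its yellow pointers stand at the orange marks, half-way to the red lock marks, never so far that the lock clicks, and finish while still gripping the lid there against its return spring. Leave the jar, the carton and the green tray alone.

Things in the scene. Friction and masses are not known exactly. Their poses are not given: they have to be found in the camera images.
- bowl_rim (a point): Fixed white tablet mill: round housing 156 mm across, grey control nose on its -x side. This point: centre of the rim of its steel bowl, 78 mm above the table; z up, x and y are the mill's. The bowl's mouth is 50 mm across inside, 62 mm outside; the rim stands 3 mm higher than the grey bayonet ring around it.
- mill_seat (a point): Point on the mill's axis 60 mm above the table, where the lid's underside rests when fully home; axes as bowl_rim. Grey bayonet ring around it: bore 86, outside 125, top 15 mm above this point. Its two notches, 17 mm wide, lie on the mill's +x and -x axes, green marks beside them; orange marks 0.6 rad clockwise (seen from above) of each notch, red lock marks 1.2 rad.
- cover_center (a point): Loose steel dust cover, knob up on the table; point on its axis (z) 15.5 mm above its underside. From below: spigot 45 mm across, 5 mm high, which drops into the bowl's mouth; disc 60 mm across, 4 mm thick, which rests on the bowl's rim; red round knob 16 mm across, 22 mm high (top 31 mm above the underside). About 70 g. Seated, this point is 10.5 mm above bowl_rim.
- lid_center (a point): Loose blue bayonet lid, handle up on the table; point on its axis (z), 42 mm above its underside. Cup open downwards, 80 mm across, 52 mm high, inside 72 mm across, 48 mm deep. Two lugs at its lower edge on its +x and -x axes, 12 mm wide, 8 mm high, out to 51 mm from the axis; yellow pointers above them. A half turn makes no difference. Fully home, this point is 42 mm above mill_seat.
- lid_handle (a point): Centre of the black handle bar on top of the lid, 68 mm above the lid's underside; axes as lid_center. The bar is 56 mm long along the lid's x (in line with the lugs), 16 mm wide along y, and rises 32 mm from the lid's flat top, from 52 to 84 mm above the underside. The lid weighs about 140 g.
- collar (a joint): Angle in rad of the sprung collar in the mill that the lid's lugs turn: 0 at the notches, growing clockwise seen from above. The lid has play: its own angle is 0.03 to 0.07 more. Orange mark = 0.6. A 0.3 Nm/rad spring turns it well back towards 0 when let go. From about 1.0 a sprung ball resists and clicks over at the red mark, 1.2. A turned lid has 3 mm of play upwards.
- pill_jar: Loose amber jar with white cap, 52 mm across, 85 mm high; origin at the centre of its underside. To be left alone.
- carton: Loose white and orange medicine carton, 50 x 90 x 55 mm high; origin at the centre of its underside. To be left alone.
- count_tray: Loose green counting tray, 70 x 110 x 14 mm high; origin at the centre of its underside. To be left alone.
Not all that is in view belongs to the job. What is meant by the part that bears lid_center is not brown, and is the smaller of those in its own colour.

How it is judged:
By the outcome, as a careful person would: the job done as asked, in the order asked, and still so for the second after the job is handed in, while the arm keeps its last pose, push and grip.
It also fails if it takes over 61 s, if anything falls off the work surface, if the arm or the gripper's body presses on something with over 40 N, if the wrist force passes 120 N, or if a joint passes its speed limit or range.

### The arm

A 6-joint arm with a two-finger parallel gripper is mounted at the origin on the work surface. World frame = base frame: x ahead of the robot, y to its left, z up, the work surface at z = 0. Lengths are in mm, angles in degrees, forces in N, time in s.
With the tool pointing down it reaches from about 350 to 850 mm from the base axis. Payload 8.1 kg.
Tool frame: the origin (TCP) lies midway between the tips of the shut fingers; the grasp point (between the pads) lies 19 mm behind it; z points along the fingers, y is the line along which they close (so a half turn about z gives the same grasp; the last joint's range is limited). The gripper opens to 85 mm and grips with 20 to 120 N. Pads are 22 mm wide; open, the fingers measure 114 mm over their backs; the gripper's body (76 mm by 85 mm) begins 54 mm behind the grasp point. The pads swing forward as they close: fully open they stand 13 mm farther back than shut.
Start: joints at [-78.232, 7.471, 85.268, -0, 87.261, -4.893], TCP at [172.051, -574.807, 231.292] pointing down, gripper open.
Joint ranges: [-169.43, 169.43], [-51.17, 129.36], [1.28, 143.12], [-76.62, 256.62], [0, 156.53], [-152.29, 152.29]. Speed limits (degrees/s): [136.94, 136.94, 159.86, 180, 180, 180].

### API

Orientations are given as [roll, pitch, yaw] about the fixed x, y, z axes, in that order (R = Rz(yaw) Ry(pitch) Rx(roll)).
In Python, from bench import r gives the robot as it stands. The module is installed in compiled form; this text tells all that it offers.
- The arm moves only by the tool jog_arm, never from a script. Its argument "rows" is a list of rows, each a list of 2 entries, a list of its own where there are three numbers: the shift along the tool's x, y, z in mm, then the turn, a rotation vector about the tool's x, y, z in rad. A call has 1 to 10 rows; each row is the pose to reach, as a shift and turn from the pose commanded when the call began, along the tool's axes at that moment; what a row does not reach only later rows make up. A row lasts 1/10 s, in which the tool goes at most 50 mm and 8.59 degrees, less where a joint would pass 70% of its speed; a pose out of reach is approached as far as the arm can. A call with a gripper value outside its range is refused whole. "grip" is the finger opening in mm, from 0 to 85.4, set as the call begins (left out, the last holds). The fingers move at their own pace and stop on an object; "force" is the grip in N (left out, the last holds). Time passes only in rows, so rows that repeat a pose let the fingers close. It gives the time, the measured TCP pose, the force, the opening and the grip force at its end, in the units of the state.
- r.sense(): the state, without advancing time (a new reading comes with each control period).
- r.snapshot(name): name is "side" or "top" or "wrist"; returns (picture, depth): 480x640x3 uint8, blue, green, red; 480x640 float32, mm along the optical axis (not along the pixel's ray), 0 where there is no reading.
- r.camera_params(name): a dict with "fx", "fy", "cx", "cy" (pixels), "dist_coeffs" ([k1, k2, p1, p2, k3] as OpenCV has them; the pictures are not rectified), "pose" (4x4, takes a point from camera to world coordinates); the wrist camera has in their place "tool_from_camera" (4x4, takes a point from camera to tool coordinates, whose origin is the TCP and whose axes are the flange's). Camera axes: x right, y down, z forward; pixel columns grow to the right and rows downward; lengths in mm; the calibration is good to about 2 mm. A picture is of the moment at which its call begins: read the wrist's pose just before it. camera_params takes no time and is no camera call.
- r.hand_in(): hands the job in; it is judged then, once.
The state is a dict: "time": time; "joint_pos": joint angles; "qd": joint speeds; "joint_efforts": joint torques, N m; "tool_pos": TCP position; "tcp_rot": TCP orientation; "ft_force": force on the tool from outside, world axes, zero at the start; "wrist_torque": the same for the moment, N m; "finger_gap": finger opening in mm; "grip_force": force on a finger pad.
Only numpy, scipy, OpenCV 4.12 (cv2) and the standard library are available. Lean on these libraries where they do the work, as an engineer would, in place of code of your own. Each camera call takes 0.05 s, during which the arm holds its last target. There are 200 camera calls.

## Working session

There is one attempt and no reset: what is moved stays moved. The work goes in short steps, Python scripts to look and compute and a tool call to move; the robot and the scene stay as the last step left them, time stands still between calls to the robot, and variables do not carry over. Pictures are saved under pics/ and viewed, at most 10 in all, crops included, and the job is handed in when it is done.

Besides the shell and the picture viewer there is one more tool, called after ">>>" as name(argument=value, ...), one argument or row to a line, values as JSON. jog_arm: Moves the arm, as the interface text tells. Its arguments: {"type":"object","properties":{"rows":{"type":"array"},"grip":{"type":"number"},"force":{"type":"number"}},"required":["rows"]}

```bash
mkdir -p pics
cat > h.py <<'E'
import numpy as np, cv2
from bench import r
def snap(n):
    s=r.sense(); p=r.camera_params(n); im,d=r.snapshot(n)
    if n=="wrist":
        from scipy.spatial.transform import Rotation as R
        T=np.eye(4); T[:3,3]=s["tool_pos"]; T[:3,:3]=R.from_euler("xyz",s["tcp_rot"],degrees=True).as_matrix()
        p["pose"]=T@np.array(p["tool_from_camera"])
    return im,d,p
def cloud(d,p):
    K=np.array([[p["fx"],0,p["cx"]],[0,p["fy"],p["cy"]],[0,0,1.]])
    v,u=np.mgrid[:480,:640]
    n=cv2.undistortPoints(np.stack([u,v],-1).reshape(-1,1,2).astype(np.float64),K,np.array(p["dist_coeffs"],float)).reshape(480,640,2)
    X=np.concatenate([n*d[...,None],d[...,None]],-1)
    P=np.array(p["pose"]); return X@P[:3,:3].T+P[:3,3]
E
python3 - <<'E'
from h import *
print(r.sense())
for n in("side","top"):
    im,d,p=snap(n); cv2.imwrite(f"pics/{n}0.png",im); np.savez(f"{n}0.npz",im=im,d=d,c=cloud(d,p)); print(n,p)
E
```

```text
{'time': 0.0, 'joint_pos': array([-7.82325420e+01,  7.51578891e+00,  8.53303165e+01, -5.29765306e-05,
        8.72617656e+01, -4.89198940e+00]), 'qd': array([ 0.0029646 ,  0.13041823,  0.05252863,  0.00182043, -0.07091992,
       -0.03757765]), 'joint_efforts': array([-3.57823556e-04, -5.69394886e+01, -5.00553060e+01, -1.21814592e-04,
        1.44775759e-02, -6.02513478e-05]), 'tool_pos': array([ 171.92681287, -574.25613796,  230.22740029]), 'tcp_rot': array([-1.79892517e+02, -9.14625468e-03,  1.66594414e+01]), 'ft_force': array([ 0.08493925,  0.47641416, -0.17402981]), 'wrist_torque': array([-0.0283129 ,  0.01763255, -0.04048879]), 'grip_force': 0.0, 'finger_gap': 85.47750995942573}
side {'fx': 565.9991809986625, 'fy': 565.9991809986625, 'cx': 314.5817260829049, 'cy': 232.6149271812488, 'dist_coeffs': array([-0.03467686,  0.        ,  0.        ,  0.        ,  0.        ]), 'pose': array([[-9.56484451e-01, -2.18481742e-01,  1.93399128e-01,
         2.59517444e+02],
       [-2.91310293e-01,  6.77310576e-01, -6.75565465e-01,
         8.57926573e+02],
       [ 1.66074451e-02, -7.02507020e-01, -7.11483015e-01,
         9.98970313e+02],
       [ 0.00000000e+00,  0.00000000e+00,  0.00000000e+00,
         1.00000000e+00]])}
top {'fx': 540.3865020734368, 'fy': 540.3865020734368, 'cx': 318.373559134575, 'cy': 230.7100012776808, 'dist_coeffs': array([-0.00631478,  0.        ,  0.        ,  0.        ,  0.        ]), 'pose': array([[ 1.18242688e-02, -9.98944237e-01,  4.43914120e-02,
         4.54284247e+02],
       [-9.99800179e-01, -1.25266747e-02, -1.55783156e-02,
        -9.35632497e+00],
       [ 1.61179454e-02, -4.41983395e-02, -9.98892746e-01,
         1.29686497e+03],
       [ 0.00000000e+00,  0.00000000e+00,  0.00000000e+00,
         1.00000000e+00]])}
```

View pics/top0.png

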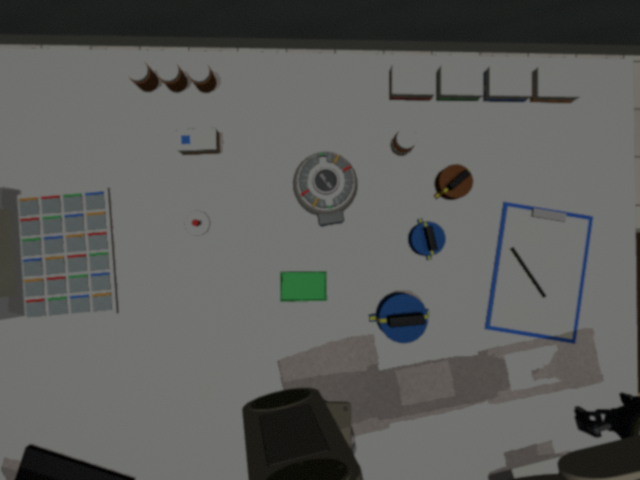

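View pics/side0.png

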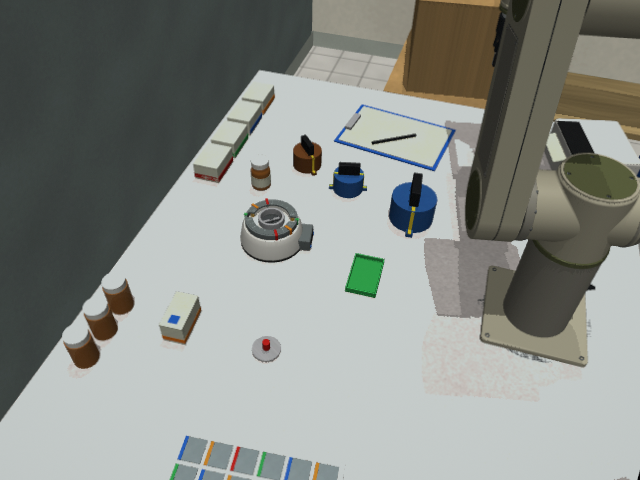

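The top view shows the mill at (325,181) with its nose at (330,217), the cover at (197,222), and the small blue lid at (428,239). The other lids are brown (454,182) and larger blue (402,318). The side view agrees.

Run:
```python
from h import *
z=np.load("top0.npz"); c=z["c"]; im=z["im"].astype(int)
hsv=cv2.cvtColor(z["im"],cv2.COLOR_BGR2HSV)
def reg(u0,u1,v0,v1,m):
    k=np.zeros((480,640),bool); k[v0:v1,u0:u1]=1; return k&m
Z=c[...,2]
blue=(hsv[...,0]>100)&(hsv[...,0]<125)&(hsv[...,1]>120)
m=reg(400,455,210,270,blue&(Z>40)&(Z<65)); print("lid blue",c[m].mean(0),m.sum())
m=reg(400,455,210,270,(Z>70)); q=c[m]; print("handle",q.mean(0), np.percentile(q[:,2],[10,90])); 
w,v=np.linalg.eigh(np.cov(q[:,:2].T)); print("yaw",np.degrees(np.arctan2(v[1,1],v[0,1])),w)
ye=(hsv[...,0]>20)&(hsv[...,0]<38)&(hsv[...,1]>120)
m=reg(400,455,210,270,ye); n,l,s,ce=cv2.connectedComponentsWithStats(m.astype(np.uint8))
for i in range(1,n): print("yel",c[l==i].mean(0),s[i,4])
red=((hsv[...,0]<8)|(hsv[...,0]>172))&(hsv[...,1]>140)
m=reg(180,215,205,240,red); print("knob",c[m].mean(0),m.sum())
m=reg(180,215,205,240,(Z>5)&(Z<16)); print("disc",c[m].mean(0),m.sum())
m=reg(285,365,145,212,(Z>67)&(Z<90)); q=c[m][:,:2]; print("ring",c[m].mean(0),m.sum(),q.min(0),q.max(0))
(cc,rad)=cv2.minEnclosingCircle(q.astype(np.float32)); print(cc,rad)
m=reg(310,350,200,230,(Z>15)&(Z<67)); print("nose",c[m].mean(0))
for nm,lo,hi in(("green",45,85),("orange",9,18)):
    m=reg(285,365,145,212,(hsv[...,0]>=lo)&(hsv[...,0]<=hi)&(hsv[...,1]>110)); n,l,s,ce=cv2.connectedComponentsWithStats(m.astype(np.uint8))
    for i in range(1,n): print(nm,c[l==i].mean(0),s[i,4])
```

```text
lid blue [ 494.6271455  -278.11271036   51.80691775] 617
handle [ 493.59293615 -269.29396992  139.91529999] [77.83398183 87.45904723]
yaw 98.28901967143761 [ 240.54999222 3463.4677553 ]
yel [ 539.02817531 -272.55829683    9.34698264] 2
yel [ 526.31973472 -275.64259482   53.46930277] 5
yel [ 464.96599946 -289.51127669   58.56003823] 5
yel [ 451.96451006 -294.08691386   10.9424798 ] 1
knob [526.61710923 259.00289201  30.30212329] 22
disc [526.62059523 260.07510718   8.71623606] 413
ring [624.01173528 -43.42252983  74.76092925] 1402 [ 560.34575571 -103.90464039] [688.52647823  17.19076353]
(624.392578125, -43.35862731933594) 65.37067413330078
nose [552.49600436 -55.25277747  42.40841218]
green [683.88386102 -33.49766459  73.54105728] 2
green [562.71944907 -54.13896638  75.43710388] 1
```

```bash
cat >> h.py <<'E'
from scipy.spatial.transform import Rotation as R
def row(x,y,z,yaw):
    s=r.sense(); A=R.from_euler("xyz",s["tcp_rot"],degrees=True); B=R.from_euler("xyz",[180,0,yaw],degrees=True)
    print(round(s["time"],2),"row",np.round(A.inv().apply(np.array([x,y,z])-s["tool_pos"]),1),np.round((A.inv()*B).as_rotvec(),4),"pos",np.round(s["tool_pos"],1),np.round(s["tcp_rot"],2),"F",np.round(s["ft_force"],1),"gap",round(s["finger_gap"],1))
E
python3 - <<'E'
from h import *
print(r.camera_params("wrist"))
row(495,-278,290,13.5)
E
```

```text
{'fx': 402.2587924483996, 'fy': 402.2587924483996, 'cx': 316.79300668634477, 'cy': 243.234406524633, 'dist_coeffs': array([-0.00507072,  0.        ,  0.        ,  0.        ,  0.        ]), 'tool_from_camera': array([[ 1.85510055e-03, -9.58813648e-01, -2.84029836e-01,
         7.32002590e+01],
       [ 9.99997633e-01,  2.10167801e-03, -5.63396444e-04,
        -1.15615539e-01],
       [ 1.13713146e-03, -2.84028118e-01,  9.58815277e-01,
        -1.42197054e+02],
       [ 0.00000000e+00,  0.00000000e+00,  0.00000000e+00,
         1.00000000e+00]])}
0.1 row [ 394.5 -191.3  -59.3] [-0.0017 -0.0001  0.0552] pos [ 171.9 -574.3  230.3] [-1.799e+02 -1.000e-02  1.666e+01] F [ 0.1 -0.  -1. ] gap 85.8
```

>>> jog_arm(
  rows=[
    [[395,-191,20],[0,0,0.055]],
    [[395,-191,20],[0,0,0.055]],
    [[395,-191,20],[0,0,0.055]],
    [[395,-191,20],[0,0,0.055]],
    [[395,-191,20],[0,0,0.055]],
    [[395,-191,20],[0,0,0.055]],
    [[395,-191,20],[0,0,0.055]],
    [[395,-191,20],[0,0,0.055]],
    [[395,-191,20],[0,0,0.055]],
    [[395,-191,20],[0,0,0.055]],
  ],
)

```text
time: 1.1
tool_pos: [498.4, -274.4, 210.4]
tcp_rot: [-179.9, -0.0, 13.8]
ft_force: [-0.3, -0.2, -0.2]
finger_gap: 85.4
grip_force: 0.0
```

>>> jog_arm(
  rows=[
    [[0,0,0],[0,0,0]],
    [[0,0,0],[0,0,0]],
  ],
)

```text
time: 1.3
tool_pos: [495.1, -279.1, 211.0]
tcp_rot: [-180.0, 0.0, 13.5]
ft_force: [-0.5, -0.5, -0.6]
finger_gap: 85.4
grip_force: 0.0
```

Run:
```python
from h import *
im,d,p=snap("wrist"); cv2.imwrite("pics/wl.png",im); np.savez("wl.npz",im=im,d=d,c=cloud(d,p))
row(624-20,-43.5-4,190,9.5)
```

```text
1.35 row [ 160.  -200.2   21.1] [-0.      0.0005  0.0688] pos [ 494.9 -279.4  211.1] [-1.800e+02  3.000e-02  1.344e+01] F [ 0.4  0.2 -0.4] gap 85.2
```

View pics/wl.png

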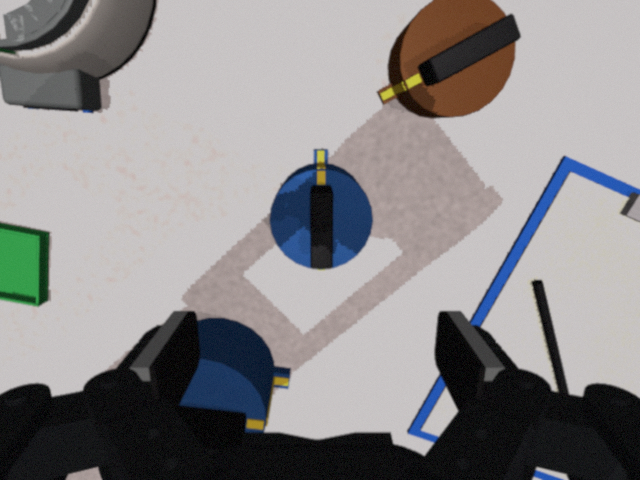

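The wrist view shows the small blue lid at (321,216), its handle almost parallel to the tool's x, with the front pointer at (321,160). I'll measure it and move to view the mill.

Run:
```python
from h import *
z=np.load("wl.npz"); c=z["c"]; Z=c[...,2]; hsv=cv2.cvtColor(z["im"],cv2.COLOR_BGR2HSV)
k=np.zeros((480,640),bool); k[140:275,262:380]=1
m=k&(Z>79)&(Z<90); q=c[m][:,:2]; rr=cv2.minAreaRect(q.astype(np.float32)); print("handle top",q.mean(0),Z[m].mean(),rr)
m=k&(Z>47)&(Z<57); q=c[m][:,:2].astype(np.float32); print("top",cv2.minEnclosingCircle(q),Z[m].mean(),m.sum())
w,v=np.linalg.eigh(np.cov(c[k&(Z>79)&(Z<90)][:,:2].T)); print(np.degrees(np.arctan2(*(v[::-1,1]*np.sign(v[0,1])))))
m=k&(hsv[...,0]>20)&(hsv[...,0]<38)&(hsv[...,1]>120); print("yel",c[m].mean(0),m.sum())
```

```text
handle top [ 498.49291772 -280.87285281] 83.49762583498871 ((497.5997314453125, -281.2926940917969), (55.558528900146484, 15.764472007751465), 13.336593627929688)
top ((497.59039306640625, -280.6019287109375), 40.29024887084961) 51.649543682023754 6259
13.787399553970205
yel [ 534.363666   -272.12936017   36.05522857] 228
```

>>> jog_arm(
  rows=[
    [[160,-200,11],[0,0,0.069]],
    [[160,-200,11],[0,0,0.069]],
    [[160,-200,11],[0,0,0.069]],
    [[160,-200,11],[0,0,0.069]],
    [[160,-200,11],[0,0,0.069]],
    [[160,-200,11],[0,0,0.069]],
    [[160,-200,11],[0,0,0.069]],
    [[160,-200,11],[0,0,0.069]],
  ],
)

```text
time: 2.15
tool_pos: [604.1, -48.4, 200.3]
tcp_rot: [180.0, 0.0, 9.5]
ft_force: [0.2, -0.2, 0.6]
finger_gap: 85.4
grip_force: 0.0
```

Run:
```python
from h import *
im,d,p=snap("wrist"); cv2.imwrite("pics/wm.png",im); np.savez("wm.npz",im=im,d=d,c=cloud(d,p))
row(526.6,259.5,140,14)
```

```text
2.2 row [ -25.9 -316.8   60.2] [ 0.0005  0.0002 -0.0797] pos [604.1 -48.7 200.4] [1.7997e+02 1.0000e-02 9.4300e+00] F [ 0.3 -0.   0. ] gap 85.6
```

View pics/wm.png

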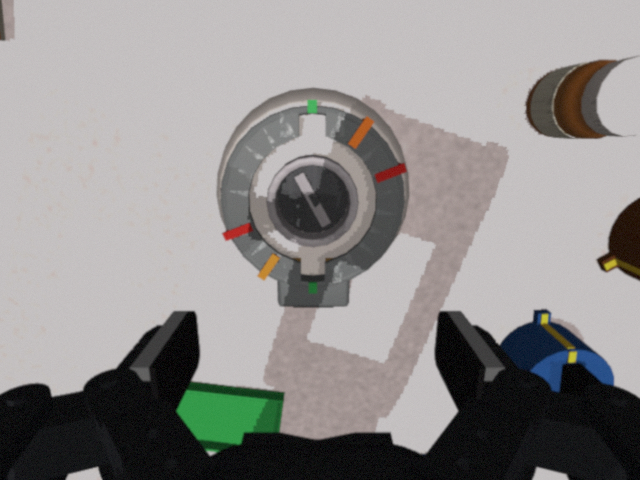

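The mill is at (313,200) with green marks at (312,106) and (312,287). The orange mark lies clockwise at (361,132), and the notches line up with the image's vertical.

Run:
```python
from h import *
from scipy.optimize import least_squares
z=np.load("wm.npz"); c=z["c"]; Z=c[...,2]; hsv=cv2.cvtColor(z["im"],cv2.COLOR_BGR2HSV)
k=np.zeros((480,640),bool); k[80:310,205:425]=1
m=k&(Z>72.5)&(Z<80); print("ring z",np.percentile(Z[m],[5,25,50,75,95]))
q=c[m][:,:2]; print("enc",cv2.minEnclosingCircle(q.astype(np.float32)))
# fit annuli: bowl rim 25..31 & ring 43..62.5
def cost(x):
    d=np.hypot(*(q-x).T); return -(((d>24.5)&(d<31.5))|((d>42.5)&(d<63))).sum()+0.02*0
g=[(cost(np.array([a,b])),a,b) for a in np.arange(618,632,.5) for b in np.arange(-52,-36,.5)]
b=min(g)[0]; s=np.array([t[1:] for t in g if t[0]<=b*0.998]); print("annuli",s.mean(0),len(s),b,len(q)); C=s.mean(0)
d=np.hypot(*(c[...,:2]-C).transpose(2,0,1))
m2=k&(Z>76.5)&(Z<80)&(d<36); print("rim enc",cv2.minEnclosingCircle(c[m2][:,:2].astype(np.float32)))
for nm,lo,hi in(("green",45,85),("orange",9,19),("red",0,6)):
    m=k&(hsv[...,0]>=lo)&(hsv[...,0]<=hi)&(hsv[...,1]>130); n,l,s,ce=cv2.connectedComponentsWithStats(m.astype(np.uint8))
    for i in range(1,n):
        if s[i,4]>15:
            u=c[l==i].mean(0); print(nm,u,s[i,4],np.degrees(np.arctan2(u[1]-C[1],u[0]-C[0])))
# notch: lower surface within 44..60 radius
m=k&(Z<70)&(Z>40)&(d>46)&(d<59); a=np.degrees(np.arctan2(c[m][:,1]-C[1],c[m][:,0]-C[0]))
for lo in(-90,90): 
    t=a[(np.abs(((a-lo+180)%360)-180)<40)]
for o in(10,-170):
    t=((a-o+180)%360)-180; t=t[abs(t)<20]; print("notch",o+np.median(t),o+t.mean(),len(t),t.min(),t.max())
```

```text
ring z [73.50746488 74.27539883 74.86086294 75.68561352 77.70628804]
enc ((625.1762084960938, -41.25803756713867), 65.7491455078125)
annuli [625.75 -41.  ] 2 -15093.0 15321
rim enc ((625.740234375, -41.00421142578125), 30.71078109741211)
green [686.01658464 -30.94339329  76.09078419] 89 9.473584709265321
green [565.47585574 -51.36717913  75.90132547] 80 -170.2405944329339
orange [675.85166581 -64.17045787  76.68334526] 331 -24.819069256883882
orange [576.25893326 -18.24119571  76.18198443] 220 155.30434129060964
red [654.19490481 -88.01981492  77.91628829] 274 -58.82792014818186
red [598.02600871   5.79551916  77.26832586] 245 120.64460825908827
notch 10.161864879038632 9.883545574351354 461 -10.64386629001146 10.530901156467905
notch -170.65191241190092 -170.42016998754227 465 -19.398308465682135 19.946628160882284
```

>>> jog_arm(
  rows=[
    [[-26,-317,0],[0,0,-0.08]],
    [[-26,-317,0],[0,0,-0.08]],
    [[-26,-317,30],[0,0,-0.08]],
    [[-26,-317,50],[0,0,-0.08]],
    [[-26,-317,50],[0,0,-0.08]],
    [[-26,-317,50],[0,0,-0.08]],
    [[-26,-317,50],[0,0,-0.08]],
    [[-26,-317,50],[0,0,-0.08]],
    [[-26,-317,50],[0,0,-0.08]],
    [[-26,-317,50],[0,0,-0.08]],
  ],
  grip=50,
)

```text
time: 3.2
tool_pos: [527.3, 259.7, 150.9]
tcp_rot: [180.0, -0.0, 14.0]
ft_force: [0.6, -0.8, -0.8]
finger_gap: 50.2
grip_force: 0.0
```

Run:
```python
from h import *
im,d,p=snap("wrist"); c=cloud(d,p); cv2.imwrite("pics/wc.png",im); Z=c[...,2]; hsv=cv2.cvtColor(im,cv2.COLOR_BGR2HSV)
red=((hsv[...,0]<8)|(hsv[...,0]>172))&(hsv[...,1]>130)&(Z>20); n,l,s,ce=cv2.connectedComponentsWithStats(red.astype(np.uint8))
for i in range(1,n):
    if s[i,4]>30:
        q=c[(l==i)&(Z>29)&(Z<34)]; print(ce[i],s[i,4],"knob top",q.mean(0) if len(q) else None,len(q) and cv2.minEnclosingCircle(q[:,:2].astype(np.float32)))
        K=q.mean(0)
d2=np.hypot(c[...,0]-K[0],c[...,1]-K[1]); m=(d2<38)&(Z>6.5)&(Z<12); print("disc",cv2.minEnclosingCircle(c[m][:,:2].astype(np.float32)),Z[m].mean())
row(*K[:2],24,14)
```

```text
[313.06117647 231.65176471] 425 knob top [529.12320367 263.06040546  30.58724919] ((529.0896606445312, 262.94976806640625), 7.498241901397705)
disc ((528.2805786132812, 263.1084899902344), 29.939210891723633) 8.633689661047267
3.25 row [  2.4  -2.8 127. ] [ 0.0003 -0.001  -0.    ] pos [527.3 259.7 151. ] [ 1.7998e+02 -6.0000e-02  1.4000e+01] F [ 1.1 -0.7  0.3] gap 49.8
```

>>> jog_arm(
  rows=[
    [[2.2,-2.8,40],[0,0,0]],
    [[2.2,-2.8,80],[0,0,0]],
    [[2.2,-2.8,115],[0,0,0]],
    [[2.2,-2.8,130],[0,0,0]],
    [[2.2,-2.8,139],[0,0,0]],
    [[2.2,-2.8,139],[0,0,0]],
    [[2.2,-2.8,139],[0,0,0]],
  ],
)

```text
time: 3.95
tool_pos: [529.4, 265.1, 13.3]
tcp_rot: [-180.0, -0.2, 14.1]
ft_force: [0.9, 1.2, 0.3]
finger_gap: 50.0
grip_force: 0.0
```

>>> jog_arm(
  rows=[
    [[0,0,0],[0,0,0]],
    [[0,0,0],[0,0,0]],
    [[0,0,0],[0,0,0]],
    [[0,0,0],[0,0,0]],
    [[0,0,0],[0,0,0]],
    [[0,0,0],[0,0,0]],
  ],
  grip=10,
  force=40,
)

```text
time: 4.55
tool_pos: [528.8, 265.2, 12.9]
tcp_rot: [-180.0, -0.1, 14.1]
ft_force: [-0.8, -0.6, 5.3]
finger_gap: 13.8
grip_force: 38.9
```

>>> jog_arm(
  rows=[
    [[0,0,-20],[0,0,0]],
    [[0,0,-60],[0,0,0]],
    [[0,0,-105],[0,0,0]],
    [[0,0,-140],[0,0,0]],
    [[0,0,-140],[0,0,0]],
    [[0,0,-140],[0,0,0]],
  ],
)

```text
time: 5.15
tool_pos: [528.6, 265.3, 153.0]
tcp_rot: [-180.0, -0.2, 14.2]
ft_force: [-0.2, -0.1, -0.5]
finger_gap: 14.3
grip_force: 39.0
```

Run:
```python
from h import *
im,d,p=snap("wrist"); c=cloud(d,p); cv2.imwrite("pics/wg.png",im[200:480,100:540]); 
row(625.5,-41,150,9.6)
s=r.sense()
for a in(p["pose"],):
    X=c-s["tool_pos"]; A=R.from_euler("xyz",s["tcp_rot"],degrees=True); t=X@A.as_matrix()
m=(t[...,2]>-12)&(t[...,2]<12)&(np.hypot(t[...,0],t[...,1])<36)&(d>0); print(m.sum()); q=t[m]
print(np.percentile(q[:,2],[5,50,95]),cv2.minEnclosingCircle(q[:,:2].astype(np.float32)))
```

```text
5.2 row [ 20.2 320.5   1.1] [-0.     -0.      0.0794] pos [527.5 264.8 151.1] [-180.     -0.     14.15] F [-0.7  0.4 -1.4] gap 14.4
9125
[-8.6430101   2.32420898  3.47076174] ((0.2245626449584961, -0.5601956844329834), 30.326099395751953)
```

View pics/wg.png

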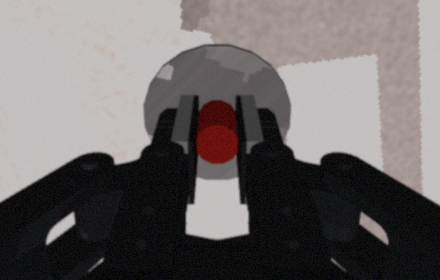

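The cover hangs level from the fingers, with the knob centred between the pads at crop (217,130). I'll carry it to the mill.

>>> jog_arm(
  rows=[
    [[20,321,0],[0,0,0.08]],
    [[20,321,0],[0,0,0.08]],
    [[20,321,0],[0,0,0.08]],
    [[20,321,0],[0,0,0.08]],
    [[20,321,0],[0,0,0.08]],
    [[20,321,0],[0,0,0.08]],
    [[20,321,0],[0,0,0.08]],
    [[20,321,0],[0,0,0.08]],
    [[20,321,0],[0,0,0.08]],
    [[20,321,0],[0,0,0.08]],
  ],
)

```text
time: 6.2
tool_pos: [624.6, -40.3, 150.0]
tcp_rot: [-179.9, 0.1, 9.6]
ft_force: [-0.0, -0.4, -0.2]
finger_gap: 14.5
grip_force: 39.2
```

Run:
```python
from h import *
im,d,p=snap("wrist"); c=cloud(d,p); Z=c[...,2]
s=r.sense(); A=R.from_euler("xyz",s["tcp_rot"],degrees=True); t=(c-s["tool_pos"])@A.as_matrix()
m=(t[...,2]>0)&(t[...,2]<6)&(np.hypot(t[...,0],t[...,1])<36)&(d>0); q=c[m]
print(cv2.minEnclosingCircle(t[m][:,:2].astype(np.float32))); cw=cv2.minEnclosingCircle(q[:,:2].astype(np.float32)); print("cover",cw)
f=np.linalg.lstsq(np.c_[q[:,:2]-q[:,:2].mean(0),np.ones(len(q))],q[:,2],rcond=None)[0]; print("tilt",f)
k=(Z>72.5)&(Z<77)&(np.hypot(c[...,0]-625.7,c[...,1]+41)<75)
print("ring",cv2.minEnclosingCircle(c[k][:,:2].astype(np.float32)))
row(625.6,-41.6,90,9.6)
```

```text
((-1.1919736862182617, -0.39259839057922363), 30.22574234008789)
cover ((623.5792236328125, -39.895442962646484), 30.22615623474121)
tilt [-6.01663070e-03  2.11111321e-03  1.45686485e+02]
ring ((625.8944091796875, -40.978309631347656), 65.64716339111328)
6.25 row [ 0.6  1.7 60.4] [-0.0008  0.0014  0.0008] pos [624.8 -40.1 150.4] [-1.7995e+02  8.0000e-02  9.6400e+00] F [-0.5 -0.1 -1. ] gap 14.4
```

>>> jog_arm(
  rows=[
    [[1.7,1.5,25],[0,0,0]],
    [[1.7,1.5,45],[0,0,0]],
    [[1.7,1.5,54],[0,0,0]],
    [[1.7,1.5,57],[0,0,0]],
    [[1.7,1.5,58.5],[0,0,0]],
    [[1.7,1.5,60],[0,0,0]],
    [[1.7,1.5,61.5],[0,0,0]],
    [[1.7,1.5,62.5],[0,0,0]],
    [[1.7,1.5,63],[0,0,0]],
    [[1.7,1.5,63],[0,0,0]],
  ],
)

```text
time: 7.25
tool_pos: [627.5, -42.9, 88.4]
tcp_rot: [180.0, -0.0, 9.5]
ft_force: [-1.1, -0.2, -1.2]
finger_gap: 14.3
grip_force: 39.2
```

>>> jog_arm(
  rows=[
    [[0,0,0.7],[0,0,0]],
    [[0,0,1.5],[0,0,0]],
    [[0,0,1.5],[0,0,0]],
  ],
)

```text
time: 7.55
tool_pos: [627.4, -42.8, 86.6]
tcp_rot: [-180.0, 0.0, 9.6]
ft_force: [0.5, -0.1, 0.0]
finger_gap: 14.0
grip_force: 39.2
```

>>> jog_arm(
  rows=[
    [[0,0,0.7],[0,0,0]],
    [[0,0,1.5],[0,0,0]],
    [[0,0,1.5],[0,0,0]],
  ],
)

```text
time: 7.85
tool_pos: [627.5, -42.8, 85.9]
tcp_rot: [180.0, -0.0, 9.6]
ft_force: [-3.5, 0.1, 5.2]
finger_gap: 14.4
grip_force: 39.7
```

>>> jog_arm(
  rows=[
    [[0,0,0],[0,0,0]],
    [[0,0,0],[0,0,0]],
    [[0,0,0],[0,0,0]],
    [[0,0,-15],[0,0,0]],
    [[0,0,-50],[0,0,0]],
    [[0,0,-90],[0,0,0]],
    [[-10,0,-110],[0,0,0]],
    [[-20,0,-110],[0,0,0]],
    [[-20,0,-110],[0,0,0]],
  ],
  grip=45,
)

```text
time: 8.75
tool_pos: [607.4, -46.3, 196.5]
tcp_rot: [180.0, -0.1, 9.5]
ft_force: [0.5, 0.2, -1.0]
finger_gap: 45.0
grip_force: 0.0
```

Run:
```python
from h import *
im,d,p=snap("wrist"); c=cloud(d,p); Z=c[...,2]; cv2.imwrite("pics/ws.png",im)
k=(Z>71)&(Z<78.5)&(np.hypot(c[...,0]-625.7,c[...,1]+41)<70); k[:,:200]=0;k[:,440:]=0
print("ring",cv2.minEnclosingCircle(c[k][:,:2].astype(np.float32)),np.median(Z[k]))
k=(Z>79.5)&(Z<90)&(np.hypot(c[...,0]-625.7,c[...,1]+41)<36); q=c[k]; print("disc",cv2.minEnclosingCircle(q[:,:2].astype(np.float32)),q[:,2].mean(),q[:,2].std())
print("tilt",np.linalg.lstsq(np.c_[q[:,:2]-q[:,:2].mean(0),np.ones(len(q))],q[:,2],rcond=None)[0])
row(497.6,-281,200,13.5)
```

```text
ring ((625.2236328125, -41.29058837890625), 65.748779296875) 74.73701884877536
disc ((626.440673828125, -42.38045883178711), 29.93986701965332) 81.68716807677967 0.815904606482305
tilt [-9.01520913e-06  7.93757323e-04  8.16871681e+01]
8.8 row [-146.9  213.5   -4.9] [-0.0002  0.0004 -0.0692] pos [607.1 -46.1 195.1] [-1.7999e+02  2.0000e-02  9.5400e+00] F [ 0.1 -0.3  0.2] gap 45.0
```

View pics/ws.png

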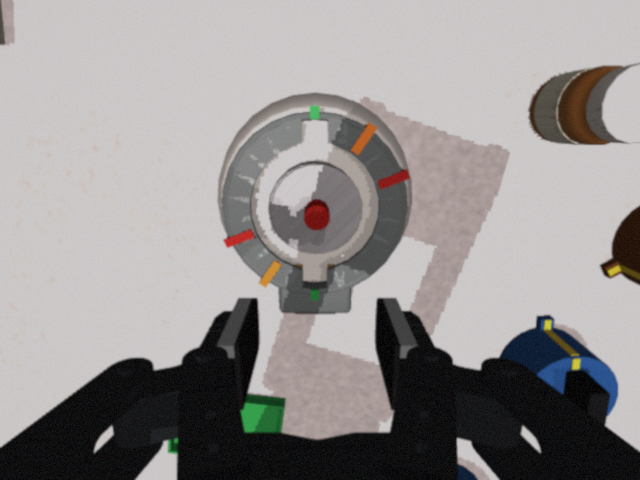

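The cover is seated level: disc top at 81.7 mm, knob at (317,215), mouth covered. Next is the lid.

>>> jog_arm(
  rows=[
    [[-147,213.5,5],[0,0,-0.069]],
    [[-147,213.5,5],[0,0,-0.069]],
    [[-147,213.5,5],[0,0,-0.069]],
    [[-147,213.5,5],[0,0,-0.069]],
    [[-147,213.5,5],[0,0,-0.069]],
    [[-147,213.5,20],[0,0,-0.069]],
    [[-147,213.5,55],[0,0,-0.069]],
    [[-147,213.5,80],[0,0,-0.069]],
    [[-147,213.5,90],[0,0,-0.069]],
    [[-147,213.5,90],[0,0,-0.069]],
  ],
)

```text
time: 9.8
tool_pos: [496.7, -279.4, 102.2]
tcp_rot: [-179.8, 0.2, 13.5]
ft_force: [0.3, -0.1, -0.6]
finger_gap: 44.8
grip_force: 0.0
```

Run:
```python
from h import *
row(497.6,-281,56.5,13.4)
```

```text
9.8 row [ 0.6  2.  45.7] [-0.0043  0.0037  0.0024] pos [ 496.7 -279.4  102.2] [-179.75    0.21   13.54] F [ 0.3 -0.1 -0.6] gap 44.8
```

>>> jog_arm(
  rows=[
    [[0,0.5,20],[0,0,0.002]],
    [[0,0.5,36],[0,0,0.002]],
    [[0,0.5,46],[0,0,0.002]],
    [[0,0.5,48],[0,0,0.002]],
    [[0,0.5,48],[0,0,0.002]],
  ],
)

```text
time: 10.3
tool_pos: [498.3, -281.4, 57.3]
tcp_rot: [-180.0, 0.0, 13.4]
ft_force: [-0.2, -0.5, 0.5]
finger_gap: 45.0
grip_force: 0.0
```

>>> jog_arm(
  rows=[
    [[0,0,0],[0,0,0]],
    [[0,0,0],[0,0,0]],
    [[0,0,0],[0,0,0]],
    [[0,0,0],[0,0,0]],
    [[0,0,0],[0,0,0]],
    [[0,0,0],[0,0,0]],
  ],
  grip=8,
  force=80,
)

```text
time: 10.9
tool_pos: [498.9, -281.8, 58.3]
tcp_rot: [179.9, -0.1, 13.4]
ft_force: [-0.6, 1.4, 5.6]
finger_gap: 14.6
grip_force: 78.6
```

>>> jog_arm(
  rows=[
    [[0,0,-20],[0,0,0]],
    [[0,0,-60],[0,0,0]],
    [[0,0,-105],[0,0,0]],
    [[0,0,-140],[0,0,0]],
    [[0,0,-140],[0,0,0]],
    [[0,0,-140],[0,0,0]],
    [[0,0,-140],[0,0,0]],
  ],
)

```text
time: 11.6
tool_pos: [497.4, -281.0, 195.3]
tcp_rot: [-179.9, 0.1, 13.4]
ft_force: [-0.4, -0.1, -1.4]
finger_gap: 14.6
grip_force: 78.4
```

Run:
```python
from h import *
im,d,p=snap("wrist"); c=cloud(d,p); cv2.imwrite("pics/wh.png",im); np.savez("wh.npz",im=im,d=d,c=c)
s=r.sense(); A=R.from_euler("xyz",s["tcp_rot"],degrees=True); t=(c-s["tool_pos"])@A.as_matrix()
m=(t[...,2]>0)&(t[...,2]<12)&(np.hypot(t[...,0],t[...,1])<46)&(d>0); q=t[m]
print(m.sum(),cv2.minEnclosingCircle(q[:,:2].astype(np.float32)),np.median(q[:,2]))
print("tilt",np.linalg.lstsq(np.c_[q[:,:2]-q[:,:2].mean(0),np.ones(len(q))],q[:,2],rcond=None)[0])
hsv=cv2.cvtColor(im,cv2.COLOR_BGR2HSV); y=(hsv[...,0]>20)&(hsv[...,0]<38)&(hsv[...,1]>120)&(np.hypot(t[...,0],t[...,1])<60)&(t[...,2]<70); n,l,st,ce=cv2.connectedComponentsWithStats(y.astype(np.uint8))
for i in range(1,n):
    if st[i,4]>20: print("yel",ce[i],t[l==i].mean(0),st[i,4])
row(625.7,-41,200,9.6)
```

```text
13598 ((-0.4843679964542389, -0.32566720247268677), 40.36217498779297) 6.258767170953692
tilt [5.38072222e-03 4.80312704e-03 6.28790457e+00]
yel [316.11648746 198.36379928] [41.74269815 -0.42107608 36.39336203] 558
yel [316.48730964 235.94923858] [32.40840443 -0.19442477  5.28716487] 394
11.65 row [ 180.5 -203.6   -5. ] [-0.0027  0.0027  0.0662] pos [ 497.2 -280.8  194.9] [-1.7984e+02  1.5000e-01  1.3390e+01] F [ 0.2 -0.2 -1.9] gap 14.6
```

View pics/wh.png

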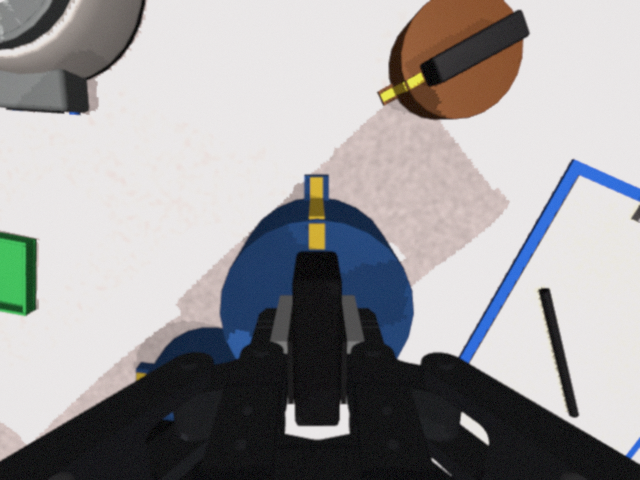

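The lid is held level and square: pointers at (316,198) and (316,236), in line with the tool. Moving over the mill.

>>> jog_arm(
  rows=[
    [[181,-203,-6],[0,0,0.066]],
    [[181,-203,-6],[0,0,0.066]],
    [[181,-203,-6],[0,0,0.066]],
    [[181,-203,-6],[0,0,0.066]],
    [[181,-203,-6],[0,0,0.066]],
    [[181,-203,-6],[0,0,0.066]],
    [[181,-203,-6],[0,0,0.066]],
    [[181,-203,-6],[0,0,0.066]],
    [[181,-203,-6],[0,0,0.066]],
    [[181,-203,-6],[0,0,0.066]],
  ],
)

```text
time: 12.65
tool_pos: [626.8, -43.5, 202.8]
tcp_rot: [-180.0, 0.1, 9.5]
ft_force: [-0.4, 0.0, -0.5]
finger_gap: 14.8
grip_force: 78.3
```

```bash
cat > chk.py <<'E'
from h import *
im,d,p=snap("wrist"); c=cloud(d,p); Z=c[...,2]
s=r.sense(); A=R.from_euler("xyz",s["tcp_rot"],degrees=True); t=(c-s["tool_pos"])@A.as_matrix()
m=(t[...,2]>0)&(t[...,2]<12)&(np.hypot(t[...,0],t[...,1])<46)&(d>0); print("lid",cv2.minEnclosingCircle(c[m][:,:2].astype(np.float32)),np.median(Z[m]))
hsv=cv2.cvtColor(im,cv2.COLOR_BGR2HSV); rr=np.hypot(c[...,0]-625.75,c[...,1]+41)
C=np.array([625.75,-41.])
for nm,lo,hi in(("green",45,85),("yellow",21,38),("orange",9,19),("red",0,6)):
    k=(hsv[...,0]>=lo)&(hsv[...,0]<=hi)&(hsv[...,1]>120)&(rr<70)&(Z>40); n,l,st,ce=cv2.connectedComponentsWithStats(k.astype(np.uint8))
    for i in range(1,n):
        if st[i,4]>20: u=c[l==i].mean(0); print(nm,np.round(ce[i]),np.round(u,1),st[i,4],"ang",round(np.degrees(np.arctan2(u[1]-C[1],u[0]-C[0])),2))
E
python3 - <<'E'
from chk import *
row(626.3,-41.2,140,9.6)
E
```

```text
lid ((626.0886840820312, -42.961856842041016), 40.12065505981445) 196.13911298675774
green [314. 144.] [686.4 -30.9  76.1] 78 ang 9.42
yellow [316. 198.] [667.6 -36.  165.9] 560 ang 6.85
yellow [316. 236.] [658.5 -37.7 197.1] 395 ang 5.72
orange [361. 168.] [675.9 -64.3  75.9] 312 ang -24.9
red [390. 206.] [654.2 -88.6  75.9] 275 ang -59.14
12.7 row [-0.2 -2.3 63. ] [ 0.      0.0005 -0.0015] pos [626.9 -43.4 203. ] [1.80e+02 3.00e-02 9.51e+00] F [-0.5 -1.   0.3] gap 14.8
```

>>> jog_arm(
  rows=[
    [[0,-2.1,15],[0,0,-0.0015]],
    [[0,-2.1,35],[0,0,-0.0015]],
    [[0,-2.1,52],[0,0,-0.0015]],
    [[0,-2.1,60],[0,0,-0.0015]],
    [[0,-2.1,64],[0,0,-0.0015]],
    [[0,-2.1,64],[0,0,-0.0015]],
    [[0,-2.1,64],[0,0,-0.0015]],
  ],
)

```text
time: 13.4
tool_pos: [627.6, -40.1, 140.1]
tcp_rot: [180.0, -0.1, 9.7]
ft_force: [-0.1, 0.8, -1.1]
finger_gap: 14.5
grip_force: 78.3
```

Run:
```python
from chk import *
cv2.imwrite("pics/wd.png",im[80:420,130:510])
row(626.3,-41.2,119,9.6)
```

```text
lid ((627.0400390625, -39.68039321899414), 40.24468994140625) 133.4903400491003
green [320. 153.] [686.4 -31.2  76.1] 151 ang 9.21
green [191. 469.] [623.2 -12.5 211.7] 61 ang 95.14
yellow [316. 198.] [668.5 -32.4 103.3] 558 ang 11.32
yellow [316. 236.] [659.2 -34.2 134.5] 393 ang 11.41
orange [380. 184.] [676.  -64.4  75.8] 511 ang -24.92
red [416. 233.] [654.2 -88.5  76. ] 440 ang -59.08
red [214. 305.] [594.3  12.7  76.2] 88 ang 120.35
13.45 row [-1.6  0.8 21.4] [ 0.0005 -0.0016  0.0018] pos [627.7 -40.1 140.4] [ 1.7997e+02 -9.0000e-02  9.7000e+00] F [ 0.5 -0.3 -0.7] gap 14.8
```

View pics/wd.png

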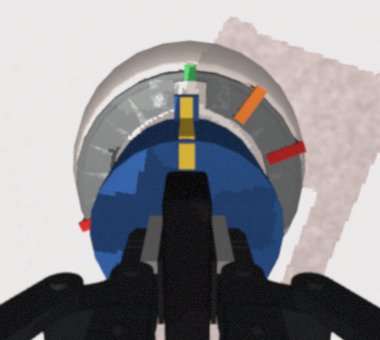

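The lug sits just left of its notch at crop (187,100), versus the green mark at (189,72). I'll correct by (-1.4, +1.0) and lower slowly.

>>> jog_arm(
  rows=[
    [[-1.4,1.0,1],[0,0,0.003]],
    [[-1.4,1.0,3],[0,0,0.003]],
    [[-1.4,1.0,5],[0,0,0.003]],
    [[-1.4,1.0,7],[0,0,0.003]],
    [[-1.4,1.0,9],[0,0,0.003]],
    [[-1.4,1.0,10],[0,0,0.003]],
  ],
)

```text
time: 14.05
tool_pos: [625.7, -41.2, 128.9]
tcp_rot: [-180.0, 0.0, 9.5]
ft_force: [-1.0, 0.2, -1.7]
finger_gap: 14.5
grip_force: 78.3
```

Run:
```python
from chk import *
row(626.3,-41.2,119,9.6)
```

```text
lid ((624.996337890625, -40.740970611572266), 40.094993591308594) 122.20825737066076
green [318. 149.] [686.6 -31.   76.1] 164 ang 9.36
yellow [316. 198.] [666.5 -33.6  91.9] 555 ang 10.25
yellow [316. 236.] [657.3 -35.4 123.1] 393 ang 10.02
orange [382. 183.] [676.1 -64.3  75.9] 574 ang -24.85
red [420. 234.] [654.3 -88.5  76.1] 491 ang -59.02
red [211. 309.] [595.1  11.   76.2] 169 ang 120.5
14.1 row [0.7 0.1 9.8] [-0.0002  0.0007 -0.0012] pos [625.6 -41.2 128.8] [-1.7999e+02  4.0000e-02  9.5300e+00] F [-0.7  0.3 -0.7] gap 14.5
```

>>> jog_arm(
  rows=[
    [[0.5,0.1,1.5],[0,0,0]],
    [[0.5,0.1,3],[0,0,0]],
    [[0.5,0.1,5],[0,0,0]],
    [[0.5,0.1,7],[0,0,0]],
    [[0.5,0.1,8.5],[0,0,0]],
    [[0.5,0.1,9],[0,0,0]],
    [[0.5,0.1,9],[0,0,0]],
  ],
)

```text
time: 14.8
tool_pos: [626.3, -41.3, 120.1]
tcp_rot: [-180.0, 0.0, 9.5]
ft_force: [-0.3, 0.9, -1.1]
finger_gap: 14.6
grip_force: 78.3
```

>>> jog_arm(
  rows=[
    [[0,0,0.7],[0,0,0]],
    [[0,0,1.4],[0,0,0]],
    [[0,0,1.4],[0,0,0]],
  ],
)

```text
time: 15.1
tool_pos: [626.3, -41.3, 118.8]
tcp_rot: [-180.0, 0.0, 9.5]
ft_force: [0.2, 0.2, -1.8]
finger_gap: 14.6
grip_force: 78.3
```

>>> jog_arm(
  rows=[
    [[0,0,0.5],[0,0,0]],
    [[0,0,1],[0,0,0]],
    [[0,0,1],[0,0,0]],
  ],
)

```text
time: 15.4
tool_pos: [626.5, -41.2, 118.4]
tcp_rot: [180.0, -0.0, 9.5]
ft_force: [-2.7, 0.0, 3.0]
finger_gap: 14.5
grip_force: 79.1
```

>>> jog_arm(
  rows=[
    [[0,0,0.5],[0,0,0]],
    [[0,0,0.8],[0,0,0]],
    [[0,0,0.8],[0,0,0]],
  ],
)

```text
time: 15.7
tool_pos: [626.5, -41.2, 118.4]
tcp_rot: [180.0, -0.0, 9.5]
ft_force: [-5.6, 0.7, 8.5]
finger_gap: 14.6
grip_force: 80.0
```

The lid is home (118.4 mm with contact force). Turning clockwise.

>>> jog_arm(
  rows=[
    [[0,0,0],[0,0,0.05]],
    [[0,0,0],[0,0,0.1]],
    [[0,0,0],[0,0,0.15]],
    [[0,0,0],[0,0,0.2]],
    [[0,0,0],[0,0,0.25]],
    [[0,0,0],[0,0,0.3]],
    [[0,0,0],[0,0,0.35]],
    [[0,0,0],[0,0,0.4]],
    [[0,0,0],[0,0,0.4]],
  ],
)

```text
time: 16.6
tool_pos: [627.3, -42.2, 118.2]
tcp_rot: [179.9, -0.2, -13.4]
ft_force: [-0.2, -2.9, 5.6]
finger_gap: 14.8
grip_force: 79.4
```

Run:
```python
from chk import *
row(626.3,-41.2,118,9.6-np.degrees(.65)); print(s["wrist_torque"])
```

```text
lid ((626.65966796875, -41.1505126953125), 40.165313720703125) 111.61836218651183
green [264. 166.] [686.5 -31.3  75.9] 197 ang 9.07
yellow [317. 208.] [665.4 -50.5  91.2] 314 ang -13.54
yellow [317. 236.] [658.6 -49.  112.6] 394 ang -13.59
orange [341. 171.] [676.  -64.4  76. ] 634 ang -24.99
orange [286. 184.] [675.3 -37.8  68.5] 190 ang 3.71
red [402. 205.] [654.2 -88.7  76. ] 585 ang -59.16
red [229. 358.] [600.4   9.1  85.9] 60 ang 116.78
16.65 row [-1.2 -0.7  0.3] [ 0.0004 -0.0028  0.2494] pos [627.4 -42.1 118.3] [ 1.7996e+02 -1.6000e-01 -1.3350e+01] F [ 1.2 -3.   6.1] gap 14.6
[-0.79253713  0.00786846  0.02929269]
```

>>> jog_arm(
  rows=[
    [[0,0,0],[0,0,0.05]],
    [[0,0,0],[0,0,0.1]],
    [[0,0,0],[0,0,0.15]],
    [[0,0,0],[0,0,0.2]],
    [[0,0,0],[0,0,0.24]],
    [[0,0,0],[0,0,0.24]],
    [[0,0,0],[0,0,0.24]],
  ],
)

```text
time: 17.35
tool_pos: [627.2, -42.6, 118.3]
tcp_rot: [180.0, -0.2, -27.1]
ft_force: [-0.4, -5.7, 6.2]
finger_gap: 14.8
grip_force: 79.4
```

Run:
```python
from chk import *
cv2.imwrite("pics/wf.png",im[60:440,130:530])
row(626.3,-41.2,118,9.6-np.degrees(.645)); print(s["wrist_torque"])
L=np.array(cv2.minEnclosingCircle(c[m][:,:2].astype(np.float32))[0])
k=(hsv[...,0]>=21)&(hsv[...,0]<=38)&(hsv[...,1]>120)&(rr<70)&(Z>85); u=c[k].mean(0)[:2]-L; print("lid yaw",np.degrees(np.arctan2(u[1],u[0])))
```

```text
lid ((626.5623779296875, -41.14126205444336), 40.28396224975586) 111.67243001494575
green [238. 181.] [686.4 -31.4  75.9] 201 ang 9.04
yellow [316. 207.] [662.2 -59.4  90.7] 321 ang -26.78
yellow [316. 236.] [656.  -56.3 112.7] 395 ang -26.84
orange [313. 169.] [675.9 -64.5  76.1] 630 ang -25.08
red [381. 187.] [654.2 -88.7  76.1] 594 ang -59.18
17.4 row [-1.4 -0.9  0.2] [ 0.0008 -0.0028  0.005 ] pos [627.2 -42.6 118.3] [ 1.7995e+02 -1.6000e-01 -2.7070e+01] F [-0.5 -5.8  6.5] gap 14.4
[-1.08430526  0.20932464  0.15583119]
lid yaw -27.032395422449802
```

View pics/wf.png

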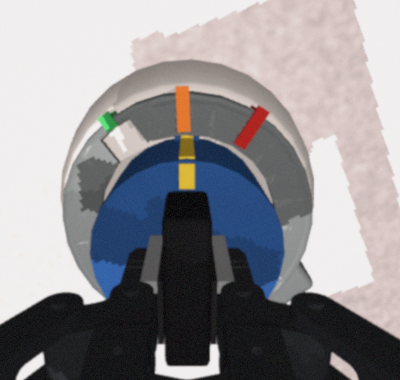

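The pointer stands at the orange mark at crop (187,150) vs (183,108), lid angle about 0.64 rad. One small nudge, a settle, then hand-in.

>>> jog_arm(
  rows=[
    [[-0.3,-0.3,0],[0,0,0.012]],
    [[-0.3,-0.3,0],[0,0,0.012]],
    [[-0.3,-0.3,0],[0,0,0.012]],
    [[-0.3,-0.3,0],[0,0,0.012]],
    [[-0.3,-0.3,0],[0,0,0.012]],
    [[-0.3,-0.3,0],[0,0,0.012]],
  ],
)

```text
time: 18.0
tool_pos: [627.1, -42.5, 118.3]
tcp_rot: [179.9, -0.2, -27.8]
ft_force: [-0.9, -6.5, 6.0]
finger_gap: 14.6
grip_force: 79.4
```

Run:
```python
from h import *
s=r.sense(); print(s["time"],s["tcp_rot"],s["tool_pos"],s["ft_force"],s["finger_gap"],s["grip_force"])
if abs(s["tcp_rot"][2]+27.6)<1.2 and abs(s["tool_pos"][2]-118.4)<1 and s["grip_force"]>60: print(r.hand_in())
```

```text
18.0 [ 1.79931164e+02 -1.78762965e-01 -2.77560000e+01] [627.08443083 -42.52420123 118.31389138] [-0.8922242  -6.46131607  6.00367334] 14.636756747165759 79.44751381874084
the job is handed in; nothing more can be done
None
```

I handed the job in at 18.0 s: the cover is seated level and released, and the blue lid is fully home, turned clockwise to the orange marks (about 0.65 rad, well short of the lock click) and still gripped there.

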